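# Put the marker out in the hatch tray

### The arm

A 6-joint arm with a two-finger parallel gripper is mounted at the origin on the work surface. World frame = base frame: x ahead of the robot, y to its left, z up, the work surface at z = 0. Lengths are in m, angles in rad, forces in N, time in s.
With the tool pointing down it reaches from about 0.3 to 0.95 m from the base axis. Payload 3.1 kg.
Tool frame: the origin (TCP) lies on the centre line of the jaws, within the pads' length; the fingertips stand 22 mm ahead of it and the grasp point (between the pads) lies 3 mm ahead of it (arm.finger_overhang is the distance from the TCP to the fingertips, in m); z points along the fingers, y is the line along which they close (so a half turn about z gives the same grasp; the last joint's range is limited). The gripper opens to 85 mm and grips with 20 to 120 N. Pads are 22 mm wide; open, the fingers measure 114 mm over their backs; the gripper's body (76 mm by 85 mm) begins 54 mm behind the grasp point. The pads swing forward as they close: fully open they stand 13 mm farther back than shut.
Start: joints at [-1.215, 0.308, 1.634, -0, 1.2, -0.07], TCP at [0.258, -0.569, 0.253] pointing down, gripper open.
Joint ranges: [-3.06, 3.06], [-0.79, 1.96], [0.05, 2.63], [-1.19, 4.34], [0.05, 2.64], [-2.94, 2.94]. Speed limits (rad/s): [2.79, 2.79, 3.14, 3.14, 3.14, 3.14].

### API

Orientations are given as a 3x3 rotation matrix whose columns are the frame's x, y, z axes.
In Python, from station import arm gives the robot as it stands. The module is installed in compiled form; this text tells all that it offers.
- The arm moves only by the shell command python3 -m creep 'ROWS' [FORCE]. ROWS is JSON, a list of rows, each an object of numbers: "dx", "dy", "dz": the shift along the world's x, y, z in m; "ax", "ay", "az": the turn, a rotation vector about the world's x, y, z in rad; "jaw": the opening, from 0 (shut) to 1 (fully open). A call has 1 to 8 rows; each row is the pose to reach, as a shift and turn from the pose commanded when the call began; what a row does not reach only later rows make up. A row lasts 1/12 s, in which the tool goes at most 41.7 mm and 7.16 degrees, less where a joint would pass 70% of its speed; a pose out of reach is approached as far as the arm can. A call with a gripper value outside its range is refused whole. The fingers move at their own pace and stop on an object; FORCE is the grip in N (left out, the last holds). Time passes only in rows, so rows that repeat a pose let the fingers close. It gives the time, the measured TCP pose, the force, the opening and the grip force at its end, in the units of the state.
- arm.observe(): the state, without advancing time (a new reading comes with each control period).
- arm.camera(name): name is "scene" or "side" or "wrist"; returns a dict with "img" (400x640x3 uint8, red, green, blue), "depth" (400x640 float32, m along the optical axis (not along the pixel's ray), 0 where there is no reading), "fx", "fy", "cx", "cy" (pixels), "dist_coeffs" ([k1, k2, p1, p2, k3] as OpenCV has them; the pictures are not rectified), "cam_to_world" (4x4, takes a point from camera to world coordinates). Camera axes: x right, y down, z forward; pixel columns grow to the right and rows downward; lengths in m; the calibration is good to about 2 mm. A picture is of the moment at which its call begins.
- arm.job_done(): hands the job in; it is judged then, once.
Trained networks look in a picture, given as the dict that the camera call returned (one of the last four; its "shot" number tells which), for a name from the list of things; names that differ only in an ending like _2 or _b are one class to them, and where a whole thing is asked for, a point or a joint stands for the part that bears it (a point fixed in the world has none). Each returns a list of dicts, best first, with "score" (0 to 1); they miss things now and then, are a little off and sometimes report something else, mostly with a low value. They report only what shows in the picture. A call takes as long as a camera call. They do not tell look-alikes from the thing itself.
- arm.search_frame(picture, query): "point" ([x, y, z] in m, in the coordinates of the camera as it stood for that picture, good to about 4 mm: the middle of the surface that is visible of it).
- arm.outline_of(picture, query): "region" (400x640 bool, what is visible of it).
The state is a dict: "time_s": time; "joints": joint angles; "dq": joint speeds; "joint_efforts": joint torques, N m; "tool_pos": TCP position; "eef_rot": TCP orientation; "ft_force": force on the tool from outside, world axes, zero at the start; "moment": the same for the moment, N m; "finger_gap": finger opening in m; "grasp_force": force on a finger pad.
Only numpy, scipy, OpenCV 4.12 (cv2) and the standard library are available. Lean on these libraries where they do the work, as an engineer would, in place of code of your own. Each camera call takes 0.05 s, during which the arm holds its last target. There are 200 camera calls.

### The job

A visitor at the duty-office window needs the marker. First slide the cover of the metal transfer tray fully open, to its end stop; then pull the square marker up out of its pot and lower it flat and lengthwise into the tray's trough, letting go only once it is down on the ribs, and leave the cover fully open. Do not knock about the pen cup, the sanitiser bottle, the meal boxes or the phone.

Things in the scene. Friction and masses are not known exactly. Their poses are not given: they have to be found in the camera images.
- tray: Aluminium tray fixed to the desk, 96 (x) x 350 (y) x 40 mm high. Origin: centre of underside; z up, y along its length. Open trough in its +y part: x -42 to 42, y -33 to 170, floor z = 6, wall tops z = 40; two flat cross ribs 12 mm wide at y = 15 and 125, tops z = 14. The -y part is a closed housing, top z = 40, over which the cover slides when open.
- trough (a point): Middle of the trough at the height of the rib tops: tray frame (0, 68, 14) mm; axes as the tray's. A marker lying on the ribs has its middle about 10 mm above this point.
- cover (a joint): Slide of the steel cover along the tray towards the tray's -y, in m: 0 = covering the trough (tray y from -33 to 107), 0.14 = end stop, trough fully open. It stays where it is left, friction about 2 N.
- cover_grip (a point): Centre of the upper half of the cover's grip, a black square block 28 x 28 mm standing on the middle of the cover (94 x 140 x 4 mm plate); moves with the cover. Block top 15 mm above this point, cover plate top 19 mm below. Axes as the tray's.
- pot: Narrow upright grey plastic pot fixed to the desk, outside 36 (x) x 84 (y) x 90 mm high on a 60 x 104 x 3 mm foot; inside 28 x 76 mm, floor at z = 5 mm, open on top. Origin: centre of its underside, z up. The marker in it leans 35 degrees from vertical towards the pot's +y, over the middle of the +y rim.
- marker: Square-barrelled marker 20 x 20 x 170 mm, about 70 g, white barrel with a 58 mm black cap at its upper end. Origin: centre of its bottom end; z along its length towards the cap (the cap's end at z = 170). Its x stands across the pot. The last 65 mm or so (z from 105) stand out of the pot.
- marker_mid (a point): Middle of the marker, 85 mm from either end; axes as the marker's.
- pen_cup: Bystander: white round cup, 76 mm across and 95 mm high, with three thin pens up to 145 mm high. Loose. Origin: centre of its underside. It and the pot may stand in each other's place.
- sanitiser: Bystander: white pump bottle, 74 mm across, 169 mm high, loose. Origin: centre of its underside.
- meal_boxes: Bystander: two stacked takeaway boxes, one piece, 124 (x) x 174 (y) x 82 mm high, loose. Origin: centre of underside.
- phone: Bystander: black phone lying flat, 150 (x) x 74 (y) x 9 mm, loose. Origin: centre of underside.
Not all that is in view belongs to the job. Of the things that look like the marker, the smallest one is meant.

How it is judged:
By the outcome, as a careful person would: the job done as asked, in the order asked, and still so for the second after the job is handed in, with the robot touching nothing.
It also fails if it takes over 61 s, if anything falls off the work surface, if the arm or the gripper's body presses on something with over 40 N, if the wrist force passes 120 N, or if a joint passes its speed limit or range.

## Working session

There is one attempt and no reset: what is moved stays moved. The work goes in short steps, Python scripts to look and compute and a shell command to move; the robot and the scene stay as the last step left them, time stands still between calls to the robot, and variables do not carry over. Pictures are saved under pics/ and viewed, at most 10 in all, crops included, and the job is handed in when it is done.

```bash
mkdir -p pics
cat > h.py <<'E'
import numpy as np, cv2
from station import arm
def K(p): return np.array([[p['fx'],0,p['cx']],[0,p['fy'],p['cy']],[0,0,1.]])
def to_w(p,pts): 
    T=np.array(p['cam_to_world']); return np.asarray(pts)@T[:3,:3].T+T[:3,3]
def proj(p,P):
    T=np.linalg.inv(np.array(p['cam_to_world']))
    q=cv2.projectPoints(np.asarray(P,float).reshape(-1,1,3),cv2.Rodrigues(T[:3,:3])[0],T[:3,3],K(p),np.array(p['dist_coeffs'],float))[0]
    return q.reshape(-1,2)
def cloud(p):
    """world xyz per pixel (400x640x3), nan where no depth"""
    v,u=np.mgrid[:400,:640]; 
    n=cv2.undistortPoints(np.stack([u,v],-1).reshape(-1,1,2).astype(np.float64),K(p),np.array(p['dist_coeffs'],float)).reshape(400,640,2)
    d=np.where(p['depth']>0,p['depth'],np.nan)[...,None]
    return to_w(p,np.concatenate([n*d,d],-1).reshape(-1,3)).reshape(400,640,3)
def save(img,name): cv2.imwrite('pics/'+name,cv2.cvtColor(img,cv2.COLOR_RGB2BGR))
E
python3 - <<'E'
from h import *
np.set_printoptions(precision=3,suppress=True)
for c in ['scene','side']:
    p=arm.camera(c); save(p['img'],c+'0.png'); np.save(c+'0.npy',cloud(p)); C=np.load(c+'0.npy')
    print(c,np.array(p['cam_to_world'])[:3,3])
    for q in ['tray','cover_grip','pot','marker','pen_cup','sanitiser','meal_boxes','phone']:
        for r in arm.search_frame(p,q)[:4]:
            w=to_w(p,r['point']); print(q,round(r['score'],2),w,proj(p,w)[0].round())
print(arm.observe()['time_s'])
E
```

```text
scene [ 1.144 -0.349  0.797]
tray 0.67 [ 0.489 -0.223  0.035] [180. 260.]
cover_grip 0.63 [ 0.487 -0.217  0.045] [181. 255.]
cover_grip 0.18 [0.506 0.357 0.068] [371. 149.]
pot 0.58 [0.574 0.134 0.045] [325. 205.]
marker 0.91 [0.582 0.176 0.123] [341. 175.]
marker 0.73 [0.373 0.147 0.028] [282. 168.]
marker 0.62 [0.283 0.409 0.019] [332. 122.]
pen_cup 0.75 [0.505 0.357 0.07 ] [371. 148.]
pen_cup 0.2 [0.58  0.179 0.115] [341. 177.]
sanitiser 0.8 [0.758 0.072 0.089] [359. 251.]
meal_boxes 0.92 [ 0.74  -0.284  0.077] [207. 349.]
phone 0.91 [0.722 0.239 0.01 ] [397. 228.]
phone 0.72 [0.508 0.36  0.068] [372. 149.]
side [ 0.412 -0.671  0.516]
tray 0.85 [ 0.476 -0.259  0.041] [312. 332.]
tray 0.39 [0.566 0.176 0.11 ] [322. 173.]
cover_grip 0.92 [ 0.472 -0.231  0.046] [308. 317.]
pot 0.73 [0.554 0.11  0.044] [321. 209.]
marker 0.98 [0.36  0.123 0.028] [242. 218.]
marker 0.92 [0.572 0.172 0.114] [325. 172.]
marker 0.88 [0.272 0.397 0.027] [214. 173.]
pen_cup 0.77 [0.49  0.347 0.07 ] [286. 162.]
sanitiser 0.81 [0.73  0.062 0.075] [398. 203.]
meal_boxes 0.95 [ 0.702 -0.315  0.084] [466. 321.]
phone 0.91 [0.703 0.231 0.01 ] [366. 194.]
0.9
```

View pics/scene0.png

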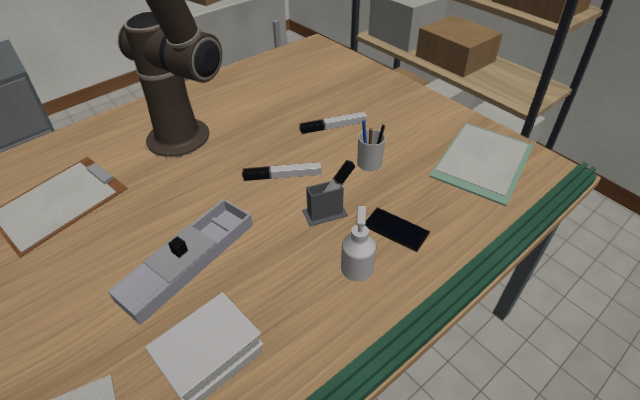

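View pics/side0.png

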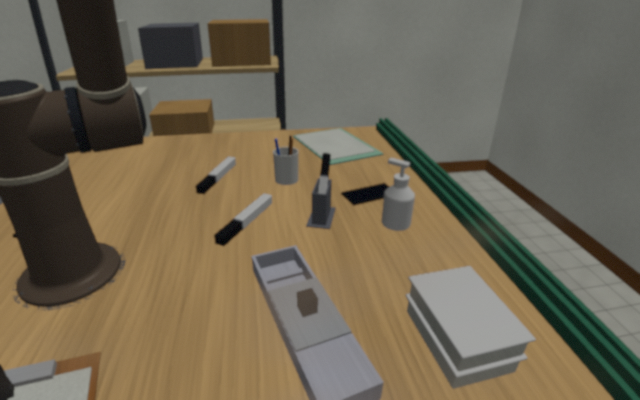

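Candidates for the marker: the one in the pot at scene (341,175), and two lying on the desk at (282,170) and (332,122). The side view shows the same three at (325,172), (242,218) and (214,173). The tray runs from (140,300) to (235,215), with its black grip at (178,246). The two cameras disagree by 1–3 cm, so I'll measure from the clouds and check against the wrist camera.

Run:
```python
from h import *
np.set_printoptions(precision=3,suppress=True)
def rect(P): 
    r=cv2.minAreaRect((P[:,:2]*1000).astype(np.float32)); return [np.round(x,1) for x in r]
for c in ['scene','side','wrist']:
    p=arm.camera(c); C=cloud(p)
    if c=='wrist': save(p['img'],'wrist0.png'); print(np.array(p['cam_to_world']))
    desk=C[(np.abs(C[...,2])<.01)]; print(c,'desk z',np.median(desk[:,2]),desk.shape)
    # desk tilt
    if len(desk)>100:
        D=desk[::50]; print(' plane',np.linalg.lstsq(np.c_[D[:,:2],np.ones(len(D))],D[:,2],rcond=None)[0])
    for q in ['tray','marker','phone','pot','meal_boxes']:
        for r in arm.outline_of(p,q)[:3]:
            if r['score']<.5: continue
            m=cv2.erode(r['region'].astype(np.uint8),np.ones((3,3)))>0
            P=C[m]; P=P[np.isfinite(P[:,0])]
            if len(P)<20: continue
            t=np.percentile(P[:,2],90); Q=P[P[:,2]>.004] if q!='phone' else P
            print(q,round(r['score'],2),len(P),'med',np.median(P,0),'ztop',t,rect(Q))
            np.save(f'{c}_{q}_{round(P[:,0].mean(),2)}.npy',P)
    if c=='scene': save(cv2.resize(p['img'][130:240,230:400],None,fx=4,fy=4,interpolation=2),'crop.png')
```

```text
scene desk z -0.0009638462753712718 (125233, 3)
 plane [ 0.001  0.001 -0.001]
tray 0.85 6076 med [ 0.492 -0.229  0.038] ztop 0.0440417011019566 [array([ 474.9, -205.4]), array([ 97.8, 348.5]), np.float64(14.0)]
marker 0.94 569 med [0.286 0.41  0.022] ztop 0.026856957509707645 [array([282.5, 412.2]), array([215.9,  29.7]), np.float64(67.9)]
marker 0.86 804 med [0.374 0.141 0.023] ztop 0.02649992790055542 [array([371.2, 144.4]), array([213.8,  28.4]), np.float64(56.0)]
marker 0.77 268 med [0.58  0.179 0.121] ztop 0.1472747719663098 [array([576.3, 176.2]), array([63.5, 20.4]), np.float64(70.7)]
phone 0.63 1232 med [0.724 0.238 0.008] ztop 0.01022908438573025 [array([719.6, 239.6]), array([142.9,  74. ]), np.float64(15.7)]
pot 0.9 1178 med [0.573 0.13  0.045] ztop 0.08402805629486192 [array([564.7, 138.6]), array([95.8, 50.1]), np.float64(68.1)]
pot 0.69 927 med [0.506 0.355 0.069] ztop 0.09781765559059455 [array([491.8, 370.3]), array([69.2, 78.3]), np.float64(39.9)]
meal_boxes 0.72 238 med [0.58  0.179 0.121] ztop 0.14674188110449898 [array([577.4, 175.9]), array([58.2, 18. ]), np.floa
[... 642 characters left out ...]
.571 0.172 0.115] ztop 0.14447076742407833 [array([571. , 170.6]), array([57.6, 16.3]), np.float64(69.4)]
phone 0.69 454 med [0.701 0.231 0.011] ztop 0.012256360610089634 [array([713.8, 234.6]), array([141.5,  64.4]), np.float64(17.3)]
pot 0.77 717 med [0.552 0.106 0.042] ztop 0.0858179901389018 [array([557.9, 137.9]), array([95.3, 54.8]), np.float64(71.5)]
meal_boxes 0.59 9489 med [ 0.703 -0.316  0.082] ztop 0.08372176300292442 [array([ 718.8, -283.7]), array([122.9, 172.6]), np.float64(4.5)]
[[ 0.413 -0.865 -0.285  0.331]
 [-0.911 -0.392 -0.129 -0.536]
 [-0.     0.313 -0.95   0.374]
 [ 0.     0.     0.     1.   ]]
wrist desk z 0.0007584056388910687 (195553, 3)
 plane [-0.009  0.002  0.005]
```

View pics/crop.png

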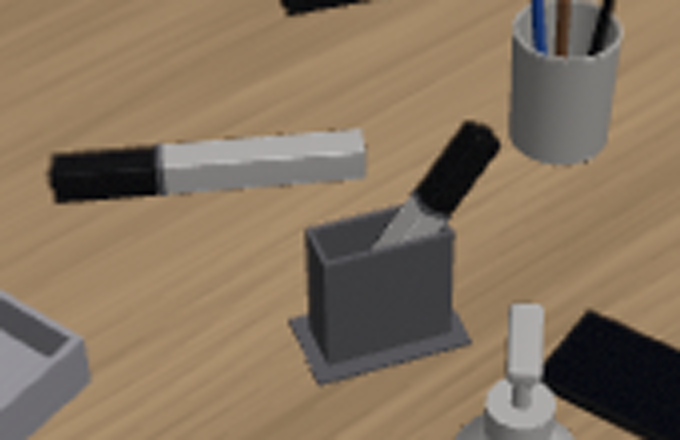

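View pics/wrist0.png

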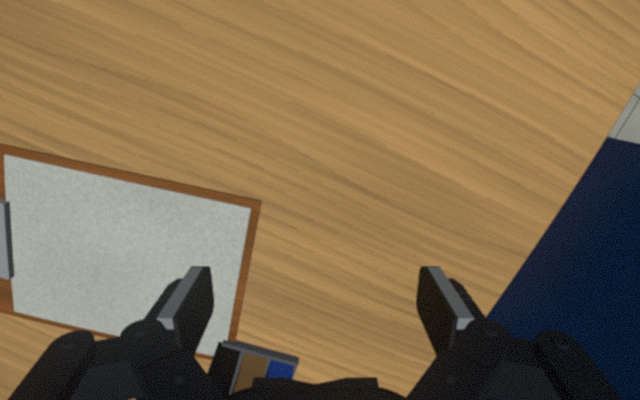

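The crop shows the pot marker leaning over the rim, cap up and thinner than the lying ones. Those measure 215 × 28 mm, so the marker in the pot is the one meant. The wrist view shows only desk and clipboard. Next I'll work out the grip point, the marker axis and the tool poses.

```bash
ls *.npy
python3 - <<'E'
from h import *
import glob
np.set_printoptions(precision=3,suppress=True)
o=arm.observe(); print(o['time_s'],o['eef_rot'],o['finger_gap'],arm.finger_overhang)
for c in ['scene','side']:
    P=np.load(glob.glob(c+'_tray_0.4*.npy')[0]); 
    G=P[P[:,2]>.060]; print(c,'grip pts',len(G),G.mean(0),G.min(0),G.max(0), cv2.minAreaRect((G[G[:,2]>.07][:,:2]*1000).astype(np.float32)))
    a=np.deg2rad(14.15); yv=np.array([-np.sin(a),np.cos(a)]); ctr=np.array([.4749,-.2054]) if c=='scene' else np.array([.4704,-.205])
    L=np.c_[(P[:,:2]-ctr)@[np.cos(a),np.sin(a)],(P[:,:2]-ctr)@yv,P[:,2]]
    m=np.abs(L[:,0])<.03
    for y in np.arange(-.17,.18,.02): 
        s=m&(np.abs(L[:,1]-y)<.01); print('%.2f:%.3f'%(y,np.median(L[s,2])) if s.any() else y,end=' ')
    Lg=L[L[:,2]>.06]; print('\nlocal grip',Lg.min(0),Lg.max(0))
    M=np.load(glob.glob(c+'_marker_0.5*.npy')[0]); ctr=M.mean(0); d=np.linalg.svd(M-ctr,full_matrices=False)[2][0]; d*=np.sign(d[2])
    print('marker',ctr,d,'lean',np.degrees(np.arccos(d[2])),'bearing',np.degrees(np.arctan2(d[1],d[0])),M[:,2].max(), M[M[:,2]>.145].mean(0))
    P=np.load(glob.glob(c+'_pot_0.5[5-9]*.npy')[0]); R=P[P[:,2]>.085]; print('rim',len(R),cv2.minAreaRect((R[:,:2]*1000).astype(np.float32)))
E
```

```text
scene0.npy
scene_marker_0.29.npy
scene_marker_0.37.npy
scene_marker_0.58.npy
scene_meal_boxes_0.58.npy
scene_meal_boxes_0.74.npy
scene_phone_0.72.npy
scene_pot_0.5.npy
scene_pot_0.57.npy
scene_tray_0.49.npy
side0.npy
side_marker_0.28.npy
side_marker_0.36.npy
side_marker_0.57.npy
side_meal_boxes_0.71.npy
side_phone_0.7.npy
side_pot_0.55.npy
side_tray_0.48.npy
1.8 [[ 0.911  0.413 -0.   ]
 [ 0.413 -0.911 -0.   ]
 [-0.     0.    -1.   ]] 0.08558728739482323 0.022
scene grip pts 176 [ 0.48  -0.215  0.073] [ 0.462 -0.229  0.06 ] [ 0.494 -0.199  0.079] ((476.9407043457031, -214.640869140625), (28.742094039916992, 27.07767677307129), 7.5427165031433105)
-0.17:0.038 -0.15:0.038 -0.13:0.038 -0.11:0.039 -0.09:0.038 -0.07:0.042 -0.05:0.043 -0.03:0.044 -0.01:0.063 0.01:0.043 0.03:0.042 0.05:0.043 0.07:0.042 0.09:0.004 0.11:0.005 0.13:0.012 0.15:0.005 0.17:0.017 
local grip [-0.016 -0.023  0.06 ] [0.015 0.004 0.079]
marker [0.579 0.178 0.12 ] [0.222 0.55  0.805] lean 36.4052706526624 bearing 68.03334743776716 0.15315411982654825 [0.585 0.197 0.149]
rim 101 ((562.06689453125, 140.88491821289062), (82.76560974121094, 37.04570007324219), 71.35778045654297)
side grip pts 373 [ 0.473 -0.22   0.075] [ 0.458 -0.231  0.06 ] [ 0.489 -0.198  0.082] ((473.4598693847656, -214.3566436767578), (27.94144058227539, 29.662857055664062), 14.197683334350586)
-0.17:0.040 -0.15:0.041 -0.13:0.041 -0.11:0.041 -0.09:0.041 -0.07:0.045 -0.05:0.046 -0.03:0.047 -0.01:0.065 0.01:0.045 0.03:0.045 0.05:0.045 0.07:0.045 0.08999999999999989 0.11:0.007 0.13:0.015 0.15:0.007 0.17:0.021 
local grip [-0.014 -0.025  0.06 ] [0.015 0.005 0.082]
marker [0.571 0.171 0.115] [0.214 0.537 0.816] lean 35.300066631102816 bearing 68.25468299885105 0.1525824384972364 [0.58  0.194 0.148]
rim 77 ((561.1202392578125, 141.34947204589844), (85.47586059570312, 33.01496887207031), 69.83065032958984)
```

```bash
R='' ; python3 -m creep '[{"dx":0.12,"dy":0.2,"az":0.95,"jaw":1},{"dx":0.12,"dy":0.2,"az":0.95},{"dx":0.12,"dy":0.2,"az":0.95},{"dx":0.12,"dy":0.2,"az":0.95},{"dx":0.12,"dy":0.2,"az":0.95},{"dx":0.12,"dy":0.2,"az":0.95},{"dx":0.12,"dy":0.2,"az":0.95},{"dx":0.12,"dy":0.2,"az":0.95}]' 25
python3 -m creep '[{"dx":0.097,"dy":0.155,"dz":-0.05,"az":0.44},{"dx":0.097,"dy":0.155,"dz":-0.05,"az":0.44},{"dx":0.097,"dy":0.155,"dz":-0.05,"az":0.44},{"dx":0.097,"dy":0.155,"dz":-0.05,"az":0.44},{"dx":0.097,"dy":0.155,"dz":-0.05,"az":0.44},{"dx":0.097,"dy":0.155,"dz":-0.05,"az":0.44},{"dx":0.097,"dy":0.155,"dz":-0.05,"az":0.44}]'
python3 - <<'E'
from h import *
np.set_printoptions(precision=3,suppress=True)
p=arm.camera('wrist'); C=cloud(p); save(p['img'],'wrist1.png'); o=arm.observe()
print(o['time_s'],o['tool_pos'],o['eef_rot'],o['joints'])
G=C[(C[...,2]>.07)&(C[...,2]<.09)]; G=G[np.hypot(G[:,0]-.475,G[:,1]+.2145)<.05]
print(len(G),cv2.minAreaRect((G[:,:2]*1000).astype(np.float32)) if len(G) else '',np.median(G,0))
for r in arm.outline_of(p,'tray')[:1]:
    P=C[r['region']]; P=P[(P[:,2]>.03)&(P[:,2]<.055)]; print(r['score'],cv2.minAreaRect((P[:,:2]*1000).astype(np.float32)))
E
```

```text
1.85 [ 0.258 -0.569  0.253] [[ 0.911  0.413  0.   ]
 [ 0.413 -0.911  0.   ]
 [ 0.    -0.    -1.   ]] [-1.215  0.308  1.634  0.     1.2   -0.07 ]
0  [nan nan nan]invalid input at $[0]: expected keys dx, dy, dz, ax, ay, az, jaw
invalid input at $[0]: expected keys dx, dy, dz, ax, ay, az, jaw
  return _methods._mean(a, axis=axis, dtype=dtype,
  ret = um.true_divide(
```

View pics/wrist1.png

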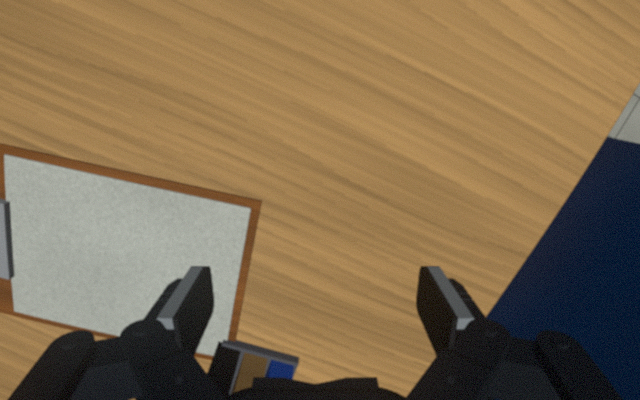

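The arm hasn't moved, so the view is the same desk and clipboard: every row needs all seven keys.

```bash
python3 -m creep '[{"dx":0.12,"dy":0.2,"dz":0,"ax":0,"ay":0,"az":0.95,"jaw":1},{"dx":0.12,"dy":0.2,"dz":0,"ax":0,"ay":0,"az":0.95,"jaw":1},{"dx":0.12,"dy":0.2,"dz":0,"ax":0,"ay":0,"az":0.95,"jaw":1},{"dx":0.12,"dy":0.2,"dz":0,"ax":0,"ay":0,"az":0.95,"jaw":1},{"dx":0.12,"dy":0.2,"dz":0,"ax":0,"ay":0,"az":0.95,"jaw":1},{"dx":0.12,"dy":0.2,"dz":0,"ax":0,"ay":0,"az":0.95,"jaw":1},{"dx":0.12,"dy":0.2,"dz":0,"ax":0,"ay":0,"az":0.95,"jaw":1},{"dx":0.12,"dy":0.2,"dz":0,"ax":0,"ay":0,"az":0.95,"jaw":1}]' 25
python3 -m creep '[{"dx":0.097,"dy":0.155,"dz":-0.05,"ax":0,"ay":0,"az":0.44,"jaw":1},{"dx":0.097,"dy":0.155,"dz":-0.05,"ax":0,"ay":0,"az":0.44,"jaw":1},{"dx":0.097,"dy":0.155,"dz":-0.05,"ax":0,"ay":0,"az":0.44,"jaw":1},{"dx":0.097,"dy":0.155,"dz":-0.05,"ax":0,"ay":0,"az":0.44,"jaw":1},{"dx":0.097,"dy":0.155,"dz":-0.05,"ax":0,"ay":0,"az":0.44,"jaw":1},{"dx":0.097,"dy":0.155,"dz":-0.05,"ax":0,"ay":0,"az":0.44,"jaw":1},{"dx":0.097,"dy":0.155,"dz":-0.05,"ax":0,"ay":0,"az":0.44,"jaw":1}]'
cat > look.py <<'E'
from h import *
np.set_printoptions(precision=3,suppress=True)
p=arm.camera('wrist'); C=cloud(p); save(p['img'],'wrist2.png'); o=arm.observe()
print(o['time_s'],o['tool_pos'],o['eef_rot'],o['joints'])
G=C[(C[...,2]>.07)&(C[...,2]<.09)]; G=G[np.hypot(G[:,0]-.475,G[:,1]+.2145)<.05]
if len(G): print(len(G),cv2.minAreaRect((G[:,:2]*1000).astype(np.float32)),np.median(G,0))
P=C[(C[...,2]>.033)&(C[...,2]<.055)]; P=P[np.abs(P[:,0]-.475)<.15]; print(cv2.minAreaRect((P[:,:2]*1000).astype(np.float32)))
E
python3 look.py
```

```text
time_s: 2.57
tool_pos: [0.3791, -0.3674, 0.2535]
eef_rot: [[0.185, 0.983, 0.0], [0.983, -0.185, -0.0], [-0.0, 0.0, -1.0]]
ft_force: [-1.3, 0.9, 0.1]
finger_gap: 0.085
grasp_force: 0.0
time_s: 3.15
tool_pos: [0.4753, -0.2131, 0.2029]
eef_rot: [[-0.245, 0.969, -0.001], [0.969, 0.245, -0.0], [0.0, -0.001, -1.0]]
ft_force: [0.2, -0.2, -0.1]
finger_gap: 0.0854
grasp_force: 0.0
3.2 [ 0.475 -0.214  0.203] [[-0.244  0.97  -0.   ]
 [ 0.97   0.244 -0.001]
 [-0.001 -0.    -1.   ]] [-0.507  0.165  1.92  -0.001  1.056 -0.753]
1491 ((474.0011901855469, -213.3075714111328), (27.581336975097656, 27.774625778198242), 13.929732322692871) [ 0.474 -0.212  0.079]
((477.1962585449219, -226.92172241210938), (97.00181579589844, 305.9795227050781), 14.050662994384766)
```

```bash
python3 -m creep '[{"dx":-0.001,"dy":0,"dz":-0.04,"ax":0,"ay":0,"az":0,"jaw":1},{"dx":-0.001,"dy":0,"dz":-0.08,"ax":0,"ay":0,"az":0,"jaw":1},{"dx":-0.001,"dy":0,"dz":-0.11,"ax":0,"ay":0,"az":0,"jaw":1},{"dx":-0.001,"dy":0,"dz":-0.128,"ax":0,"ay":0,"az":0,"jaw":1},{"dx":-0.001,"dy":0,"dz":-0.128,"ax":0,"ay":0,"az":0,"jaw":1},{"dx":-0.001,"dy":0,"dz":-0.128,"ax":0,"ay":0,"az":0,"jaw":0},{"dx":-0.001,"dy":0,"dz":-0.128,"ax":0,"ay":0,"az":0,"jaw":0},{"dx":-0.001,"dy":0,"dz":-0.128,"ax":0,"ay":0,"az":0,"jaw":0}]' 25
python3 -m creep '[{"dx":0,"dy":0,"dz":0,"ax":0,"ay":0,"az":0,"jaw":0},{"dx":0,"dy":0,"dz":0,"ax":0,"ay":0,"az":0,"jaw":0},{"dx":0,"dy":0,"dz":0,"ax":0,"ay":0,"az":0,"jaw":0},{"dx":0,"dy":0,"dz":0,"ax":0,"ay":0,"az":0,"jaw":0}]'
```

```text
time_s: 3.87
tool_pos: [0.4758, -0.2158, 0.0775]
eef_rot: [[-0.242, 0.97, 0.004], [0.97, 0.242, -0.002], [-0.003, 0.003, -1.0]]
ft_force: [0.3, -0.5, 0.3]
finger_gap: 0.052
grasp_force: 0.0
time_s: 4.2
tool_pos: [0.4744, -0.2152, 0.0772]
eef_rot: [[-0.243, 0.97, 0.0], [0.97, 0.243, -0.002], [-0.002, -0.0, -1.0]]
ft_force: [-3.9, -1.3, 7.6]
finger_gap: 0.0275
grasp_force: 26.4
```

```bash
python3 -m creep '[{"dx":0.003,"dy":-0.012,"dz":0,"ax":0,"ay":0,"az":0,"jaw":0},{"dx":0.006,"dy":-0.024,"dz":0,"ax":0,"ay":0,"az":0,"jaw":0},{"dx":0.009,"dy":-0.036,"dz":0,"ax":0,"ay":0,"az":0,"jaw":0},{"dx":0.012,"dy":-0.048,"dz":0,"ax":0,"ay":0,"az":0,"jaw":0},{"dx":0.015,"dy":-0.06,"dz":0,"ax":0,"ay":0,"az":0,"jaw":0},{"dx":0.018,"dy":-0.072,"dz":0,"ax":0,"ay":0,"az":0,"jaw":0},{"dx":0.02,"dy":-0.08,"dz":0,"ax":0,"ay":0,"az":0,"jaw":0},{"dx":0.02,"dy":-0.08,"dz":0,"ax":0,"ay":0,"az":0,"jaw":0}]'
python3 -m creep '[{"dx":0.001,"dy":-0.004,"dz":0,"ax":0,"ay":0,"az":0,"jaw":0},{"dx":0.002,"dy":-0.008,"dz":0,"ax":0,"ay":0,"az":0,"jaw":0},{"dx":0.003,"dy":-0.011,"dz":0,"ax":0,"ay":0,"az":0,"jaw":0},{"dx":0.003,"dy":-0.013,"dz":0,"ax":0,"ay":0,"az":0,"jaw":0},{"dx":0.003,"dy":-0.013,"dz":0,"ax":0,"ay":0,"az":0,"jaw":0},{"dx":0.003,"dy":-0.013,"dz":0,"ax":0,"ay":0,"az":0,"jaw":0}]'
```

```text
time_s: 4.87
tool_pos: [0.4948, -0.2967, 0.0772]
eef_rot: [[-0.243, 0.97, 0.001], [0.97, 0.243, -0.003], [-0.003, 0.0, -1.0]]
ft_force: [-4.0, -3.5, 6.1]
finger_gap: 0.0276
grasp_force: 26.9
time_s: 5.37
tool_pos: [0.4971, -0.306, 0.0772]
eef_rot: [[-0.243, 0.97, -0.001], [0.97, 0.243, 0.002], [0.002, -0.0, -1.0]]
ft_force: [-3.3, 4.9, 10.2]
finger_gap: 0.0273
grasp_force: 27.4
```

```bash
python3 -m creep '[{"dx":0.001,"dy":-0.003,"dz":0,"ax":0,"ay":0,"az":0,"jaw":0},{"dx":0.002,"dy":-0.006,"dz":0,"ax":0,"ay":0,"az":0,"jaw":0},{"dx":0.002,"dy":-0.006,"dz":0,"ax":0,"ay":0,"az":0,"jaw":0},{"dx":0.002,"dy":-0.006,"dz":0,"ax":0,"ay":0,"az":0,"jaw":0}]'
```

```text
time_s: 5.7
tool_pos: [0.4972, -0.3065, 0.0769]
eef_rot: [[-0.241, 0.971, -0.007], [0.97, 0.241, 0.013], [0.014, -0.004, -1.0]]
ft_force: [-6.9, 16.4, 18.9]
finger_gap: 0.0273
grasp_force: 28.7
```

```bash
python3 -m creep '[{"dx":-0.002,"dy":0.006,"dz":0,"ax":0,"ay":0,"az":0,"jaw":0},{"dx":-0.001,"dy":0.005,"dz":0,"ax":0,"ay":0,"az":0,"jaw":1},{"dx":-0.001,"dy":0.005,"dz":0,"ax":0,"ay":0,"az":0,"jaw":1},{"dx":-0.001,"dy":0.005,"dz":0,"ax":0,"ay":0,"az":0,"jaw":1},{"dx":-0.001,"dy":0.005,"dz":0.02,"ax":0,"ay":0,"az":0,"jaw":1},{"dx":-0.001,"dy":0.005,"dz":0.06,"ax":0,"ay":0,"az":0,"jaw":1},{"dx":-0.001,"dy":0.005,"dz":0.1,"ax":0,"ay":0,"az":0,"jaw":1},{"dx":-0.001,"dy":0.005,"dz":0.13,"ax":0,"ay":0,"az":0,"jaw":1}]'
python3 - <<'E'
from h import *
from scipy.spatial.transform import Rotation as Ro
np.set_printoptions(precision=3,suppress=True)
p=arm.camera('wrist'); C=cloud(p); o=arm.observe(); print(o['time_s'],o['tool_pos'],o['joints'])
P=C[(C[...,2]>.033)&(C[...,2]<.12)&(np.abs(C[...,0]-.49)<.12)]
L=np.c_[(P[:,:2]-[.4725,-.205])@[.97,.242],(P[:,:2]-[.4725,-.205])@[-.242,.97],P[:,2]]
G=L[(L[:,2]>.07)&(L[:,2]<.09)&(np.abs(L[:,0])<.03)]; print('grip local',G.min(0),G.max(0))
m=np.abs(L[:,0])<.03
for y in np.arange(-.2,.0,.01):
    s=m&(np.abs(L[:,1]-y)<.005); print('%.3f:%.3f'%(y,np.median(L[s,2])) if s.any() else '-',end=' ')
b=np.deg2rad(69.); t=np.deg2rad(35); h=np.array([np.cos(b),np.sin(b),0]); z=np.array([0,0,1.])
d=np.sin(t)*h+np.cos(t)*z; n=-np.cos(t)*h+np.sin(t)*z; px=np.array([np.sin(b),-np.cos(b),0])
R0=np.array(o['eef_rot'])
for sgn in [1,-1]:
    Y=sgn*px; Z=-n; R=np.c_[np.cross(Y,Z),Y,Z]; rv=Ro.from_matrix(R@R0.T).as_rotvec(); print('full rotvec',rv,np.linalg.norm(rv))
# yaw then tilt
pot=np.array([.5615,.1395,0])
bot=pot+h*(-.0297)+z*.0107; g=bot+.125*d; print('model marker axis pt s=125',g,'top',bot+.17*d)
for c,m0 in [('scene',[.579,.178,.12]),('side',[.571,.171,.115])]:
    m0=np.array(m0); v=m0-bot; print(c,'along',v@d,'perp n',v@n,'px',v@px)
E
```

```text
time_s: 6.37
tool_pos: [0.499, -0.3092, 0.2079]
eef_rot: [[-0.242, 0.97, 0.002], [0.97, 0.242, -0.002], [-0.002, 0.002, -1.0]]
ft_force: [0.8, 0.0, 0.1]
finger_gap: 0.0851
grasp_force: 0.0
6.4167 [ 0.502 -0.312  0.215] [-0.629  0.275  1.759  0.     1.093 -0.874]
grip local [-0.014 -0.115  0.07 ] [ 0.013 -0.087  0.081]
- - - -0.170:0.045 -0.160:0.045 -0.150:0.045 -0.140:0.045 -0.130:0.045 -0.120:0.045 -0.110:0.078 -0.100:0.078 -0.090:0.053 -0.080:0.045 -0.070:0.045 -0.060:0.045 -0.050:0.045 -0.040:0.045 -0.030:0.045 - - full rotvec [ 0.984 -0.051 -0.557] 1.1317567163385547
full rotvec [-0.086 -1.228  2.285] 2.595488124112154
model marker axis pt s=125 [0.577 0.179 0.113] top [0.586 0.203 0.15 ]
scene along 0.13078165806193692 perp n 0.003783170481801981 px 0.002540491406206901
side along 0.1212931284107295 perp n 0.00861696121198184 px -0.0024195763589536265
```

```bash
python3 -m creep '[{"dx":0.02,"dy":0.25,"dz":0.05,"ax":0.69,"ay":-0.036,"az":-0.39,"jaw":1},{"dx":0.02,"dy":0.25,"dz":0.05,"ax":0.69,"ay":-0.036,"az":-0.39,"jaw":1},{"dx":0.02,"dy":0.25,"dz":0.05,"ax":0.69,"ay":-0.036,"az":-0.39,"jaw":1},{"dx":0.02,"dy":0.25,"dz":0.05,"ax":0.69,"ay":-0.036,"az":-0.39,"jaw":1},{"dx":0.02,"dy":0.25,"dz":0.05,"ax":0.69,"ay":-0.036,"az":-0.39,"jaw":1},{"dx":0.02,"dy":0.25,"dz":0.05,"ax":0.69,"ay":-0.036,"az":-0.39,"jaw":1},{"dx":0.02,"dy":0.25,"dz":0.05,"ax":0.69,"ay":-0.036,"az":-0.39,"jaw":1},{"dx":0.02,"dy":0.25,"dz":0.05,"ax":0.69,"ay":-0.036,"az":-0.39,"jaw":1}]' 60
python3 -m creep '[{"dx":0.027,"dy":0.147,"dz":-0.05,"ax":0.295,"ay":-0.015,"az":-0.167,"jaw":1},{"dx":0.027,"dy":0.147,"dz":-0.05,"ax":0.295,"ay":-0.015,"az":-0.167,"jaw":1},{"dx":0.027,"dy":0.147,"dz":-0.05,"ax":0.295,"ay":-0.015,"az":-0.167,"jaw":1},{"dx":0.027,"dy":0.147,"dz":-0.05,"ax":0.295,"ay":-0.015,"az":-0.167,"jaw":1},{"dx":0.027,"dy":0.147,"dz":-0.05,"ax":0.295,"ay":-0.015,"az":-0.167,"jaw":1},{"dx":0.027,"dy":0.147,"dz":-0.05,"ax":0.295,"ay":-0.015,"az":-0.167,"jaw":1}]'
cat > look2.py <<'E'
from h import *
np.set_printoptions(precision=3,suppress=True)
p=arm.camera('wrist'); C=cloud(p); save(p['img'],'wrist3.png'); o=arm.observe()
print(o['time_s'],o['tool_pos'],o['joints']); R=np.array(o['eef_rot']); print(R)
for r in arm.outline_of(p,'marker')[:3]:
    P=C[cv2.erode(r['region'].astype(np.uint8),np.ones((3,3)))>0]; P=P[np.isfinite(P[:,0])]; print('marker',r['score'],len(P),P.mean(0))
    if np.hypot(*(P.mean(0)[:2]-[.577,.178]))<.04:
        T=(P-o['tool_pos'])@R; print('tool frame min/max',np.percentile(T,[3,50,97],axis=0)); d=np.linalg.svd(P-P.mean(0),full_matrices=False)[2][0]; print('axis',d,'in tool',d@R)
E
python3 look2.py
```

```text
time_s: 7.08
tool_pos: [0.517, -0.0572, 0.2539]
eef_rot: [[0.105, 0.982, 0.158], [0.768, -0.181, 0.615], [0.632, 0.057, -0.773]]
ft_force: [0.5, -0.6, -0.5]
finger_gap: 0.0856
grasp_force: 0.0
time_s: 7.58
tool_pos: [0.5446, 0.0896, 0.2038]
eef_rot: [[0.202, 0.937, 0.284], [0.528, -0.349, 0.775], [0.825, -0.007, -0.565]]
ft_force: [-0.8, -0.5, -0.3]
finger_gap: 0.0853
grasp_force: 0.0
7.6333 [0.546 0.088 0.205] [-0.385  0.295  2.078  1.109  1.172 -0.711]
[[ 0.201  0.937  0.287]
 [ 0.528 -0.35   0.774]
 [ 0.825 -0.004 -0.565]]
marker 0.93 4210 [0.568 0.165 0.103]
tool frame min/max [[-0.112 -0.014  0.121]
 [-0.036 -0.006  0.123]
 [ 0.023  0.003  0.125]]
axis [-0.197 -0.543 -0.816] in tool [-1.     0.009 -0.015]
marker 0.75 1830 [0.413 0.212 0.025]
marker 0.75 3510 [0.291 0.424 0.019]
```

```bash
python3 -m creep '[{"dx":-0.0094,"dy":-0.0092,"dz":-0.017,"ax":0,"ay":0,"az":0,"jaw":1},{"dx":0,"dy":0.014,"dz":-0.034,"ax":0,"ay":0,"az":0,"jaw":1},{"dx":0.008,"dy":0.037,"dz":-0.051,"ax":0,"ay":0,"az":0,"jaw":1},{"dx":0.016,"dy":0.059,"dz":-0.067,"ax":0,"ay":0,"az":0,"jaw":1},{"dx":0.024,"dy":0.081,"dz":-0.083,"ax":0,"ay":0,"az":0,"jaw":1},{"dx":0.024,"dy":0.081,"dz":-0.083,"ax":0,"ay":0,"az":0,"jaw":1},{"dx":0.024,"dy":0.081,"dz":-0.083,"ax":0,"ay":0,"az":0,"jaw":1}]' 60
sed -i 's/wrist3/wrist4/' look2.py; python3 look2.py
```

```text
time_s: 8.27
tool_pos: [0.57, 0.1693, 0.1222]
eef_rot: [[0.201, 0.937, 0.287], [0.527, -0.351, 0.774], [0.826, -0.004, -0.564]]
ft_force: [0.5, -0.1, -1.1]
finger_gap: 0.0853
grasp_force: 0.0
8.3167 [0.57  0.169 0.123] [-0.212  0.471  2.068  1.307  1.01  -0.843]
[[ 0.201  0.936  0.289]
 [ 0.527 -0.351  0.774]
 [ 0.826 -0.003 -0.564]]
marker 0.76 105 [0.421 0.24  0.026]
marker 0.71 9629 [0.573 0.178 0.122]
tool frame min/max [[-0.044 -0.01   0.006]
 [ 0.008 -0.001  0.008]
 [ 0.044  0.008  0.013]]
axis [-0.196 -0.555 -0.809] in tool [-0.999  0.014 -0.03 ]
marker 0.53 177 [0.329 0.504 0.01 ]
```

View pics/wrist4.png

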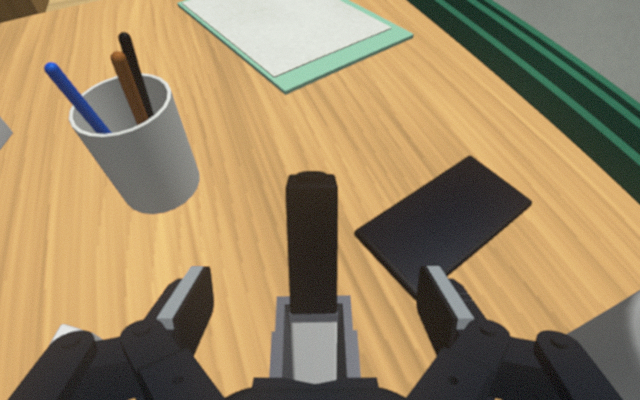

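The marker sits centred between the jaws, cap at (312,230), with the pot rim below it at y≈300 and the cup and phone clear. Closing.

```bash
python3 -m creep '[{"dx":0,"dy":0,"dz":0,"ax":0,"ay":0,"az":0,"jaw":0},{"dx":0,"dy":0,"dz":0,"ax":0,"ay":0,"az":0,"jaw":0},{"dx":0,"dy":0,"dz":0,"ax":0,"ay":0,"az":0,"jaw":0},{"dx":0,"dy":0,"dz":0,"ax":0,"ay":0,"az":0,"jaw":0},{"dx":0,"dy":0,"dz":0,"ax":0,"ay":0,"az":0,"jaw":0},{"dx":0,"dy":0,"dz":0,"ax":0,"ay":0,"az":0,"jaw":0},{"dx":0,"dy":0,"dz":0,"ax":0,"ay":0,"az":0,"jaw":0},{"dx":0,"dy":0,"dz":0,"ax":0,"ay":0,"az":0,"jaw":0}]' 60
```

```text
time_s: 9.03
tool_pos: [0.5694, 0.1695, 0.1225]
eef_rot: [[0.202, 0.936, 0.288], [0.526, -0.351, 0.774], [0.826, -0.005, -0.563]]
ft_force: [-1.4, -3.5, 2.8]
finger_gap: 0.0183
grasp_force: 62.9
```

```bash
python3 -m creep '[{"dx":0.001,"dy":0.003,"dz":0.004,"ax":0,"ay":0,"az":0,"jaw":0},{"dx":0.004,"dy":0.01,"dz":0.016,"ax":0,"ay":0,"az":0,"jaw":0},{"dx":0.008,"dy":0.02,"dz":0.032,"ax":0,"ay":0,"az":0,"jaw":0},{"dx":0.012,"dy":0.031,"dz":0.049,"ax":0,"ay":0,"az":0,"jaw":0},{"dx":0.016,"dy":0.042,"dz":0.066,"ax":0,"ay":0,"az":0,"jaw":0},{"dx":0.02,"dy":0.053,"dz":0.083,"ax":0,"ay":0,"az":0,"jaw":0},{"dx":0.025,"dy":0.066,"dz":0.103,"ax":0,"ay":0,"az":0,"jaw":0},{"dx":0.03,"dy":0.079,"dz":0.124,"ax":0,"ay":0,"az":0,"jaw":0}]'
sed -i 's/wrist4/wrist5/' look2.py; python3 look2.py
```

```text
time_s: 9.7
tool_pos: [0.5983, 0.2496, 0.2459]
eef_rot: [[0.204, 0.937, 0.285], [0.527, -0.35, 0.775], [0.825, -0.007, -0.565]]
ft_force: [0.6, 0.9, -1.2]
finger_gap: 0.0184
grasp_force: 62.5
9.75 [0.601 0.252 0.253] [-0.041  0.272  1.983  1.24   0.986 -0.486]
[[ 0.195  0.937  0.289]
 [ 0.523 -0.349  0.778]
 [ 0.829 -0.001 -0.559]]
marker 0.85 9400 [0.602 0.258 0.246]
```

Run:
```python
from h import *
from scipy.spatial.transform import Rotation as Ro
o=arm.observe(); R=np.array(o['eef_rot']); Rt=np.c_[[-.2436,.9699,0],[.9699,.2436,0],[0,0,-1]]
print(Ro.from_matrix(Rt@R.T).as_rotvec().round(3),o['tool_pos'],o['finger_gap'])
```

```text
[-0.988  0.056  0.552] [0.60096752 0.25062459 0.25053975] 0.018266015784414027
```

```bash
python3 -m creep '[{"dx":-0.007,"dy":-0.017,"dz":0.004,"ax":-0.086,"ay":0.005,"az":0.048,"jaw":0},{"dx":-0.015,"dy":-0.035,"dz":0.008,"ax":-0.172,"ay":0.01,"az":0.096,"jaw":0},{"dx":-0.022,"dy":-0.052,"dz":0.012,"ax":-0.258,"ay":0.015,"az":0.144,"jaw":0},{"dx":-0.03,"dy":-0.07,"dz":0.015,"ax":-0.345,"ay":0.02,"az":0.193,"jaw":0},{"dx":-0.037,"dy":-0.087,"dz":0.019,"ax":-0.431,"ay":0.024,"az":0.241,"jaw":0},{"dx":-0.045,"dy":-0.105,"dz":0.022,"ax":-0.517,"ay":0.029,"az":0.289,"jaw":0},{"dx":-0.052,"dy":-0.122,"dz":0.026,"ax":-0.603,"ay":0.034,"az":0.337,"jaw":0},{"dx":-0.06,"dy":-0.14,"dz":0.03,"ax":-0.69,"ay":0.039,"az":0.386,"jaw":0}]'
python3 -m creep '[{"dx":-0.015,"dy":-0.034,"dz":0,"ax":-0.06,"ay":0.003,"az":0.033,"jaw":0},{"dx":-0.03,"dy":-0.067,"dz":-0.01,"ax":-0.12,"ay":0.007,"az":0.066,"jaw":0},{"dx":-0.045,"dy":-0.1,"dz":-0.02,"ax":-0.18,"ay":0.01,"az":0.1,"jaw":0},{"dx":-0.06,"dy":-0.134,"dz":-0.03,"ax":-0.24,"ay":0.014,"az":0.133,"jaw":0},{"dx":-0.075,"dy":-0.167,"dz":-0.05,"ax":-0.298,"ay":0.017,"az":0.166,"jaw":0},{"dx":-0.094,"dy":-0.211,"dz":-0.08,"ax":-0.298,"ay":0.017,"az":0.166,"jaw":0},{"dx":-0.094,"dy":-0.211,"dz":-0.08,"ax":-0.298,"ay":0.017,"az":0.166,"jaw":0},{"dx":-0.094,"dy":-0.211,"dz":-0.08,"ax":-0.298,"ay":0.017,"az":0.166,"jaw":0}]'
cat > look3.py <<'E'
from h import *
np.set_printoptions(precision=3,suppress=True)
ctr=np.array([.4725,-.205])
for c in ['wrist','side']:
    p=arm.camera(c); C=cloud(p); save(p['img'],'place_'+c+'.png'); o=arm.observe(); R=np.array(o['eef_rot'])
    if c=='wrist': print(o['time_s'],np.array(o['tool_pos']),R,o['joints'],o['finger_gap'])
    for r in arm.outline_of(p,'marker')[:4]:
        P=C[cv2.erode(r['region'].astype(np.uint8),np.ones((3,3)))>0]; P=P[np.isfinite(P[:,0])]
        if not len(P) or np.hypot(*(P.mean(0)[:2]-o['tool_pos'][:2]))>.15: continue
        L=np.c_[(P[:,:2]-ctr)@[.97,.2436],(P[:,:2]-ctr)@[-.2436,.97],P[:,2]]
        d=np.linalg.svd(P-P.mean(0),full_matrices=False)[2][0]
        print(c,'marker',r['score'],len(P),'tray-frame pct',np.percentile(L,[2,50,98],axis=0).round(3),'axis world',d,'in tool',d@R)
E
python3 look3.py
```

```text
time_s: 10.47
tool_pos: [0.538, 0.1072, 0.2748]
eef_rot: [[-0.079, 0.996, 0.036], [0.957, 0.065, 0.283], [0.28, 0.056, -0.958]]
ft_force: [0.2, 0.1, -0.8]
finger_gap: 0.0181
grasp_force: 62.3
time_s: 11.13
tool_pos: [0.4401, -0.1033, 0.1919]
eef_rot: [[-0.234, 0.972, -0.011], [0.972, 0.234, -0.001], [0.001, -0.011, -1.0]]
ft_force: [-0.5, 1.2, -0.7]
finger_gap: 0.0186
grasp_force: 62.3
11.1833 [ 0.442 -0.103  0.193] [[-0.234  0.972 -0.007]
 [ 0.972  0.234 -0.001]
 [ 0.    -0.008 -1.   ]] [-0.322  0.051  2.071 -0.004  1.026 -0.555] 0.01882103847636553
wrist marker 0.84 9236 tray-frame pct [[-0.015  0.06   0.178]
 [-0.006  0.115  0.185]
 [ 0.002  0.151  0.186]] axis world [ 0.242 -0.97   0.026] in tool [-1.     0.009 -0.027]
side marker 0.8 695 tray-frame pct [[-0.013 -0.018  0.177]
 [-0.006  0.028  0.189]
 [ 0.004  0.113  0.191]] axis world [ 0.224 -0.974 -0.026] in tool [-1.    -0.012  0.028]
```

View pics/place_side.png

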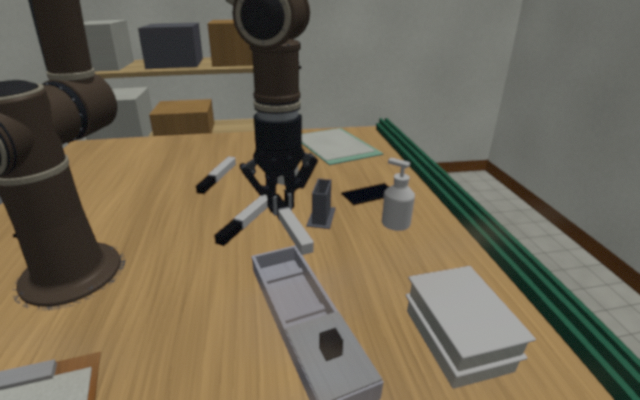

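The side view shows the marker held level over the trough at about (295,225), and the cover fully back with its grip at (330,343). I'll shift 5.5 mm in tray x and lower it.

```bash
python3 -m creep '[{"dx":0.0055,"dy":0.0015,"dz":-0.02,"ax":0,"ay":0,"az":0.01,"jaw":0},{"dx":0.0055,"dy":0.0015,"dz":-0.045,"ax":0,"ay":0,"az":0.01,"jaw":0},{"dx":0.0055,"dy":0.0015,"dz":-0.07,"ax":0,"ay":0,"az":0.01,"jaw":0},{"dx":0.0055,"dy":0.0015,"dz":-0.095,"ax":0,"ay":0,"az":0.01,"jaw":0},{"dx":0.0055,"dy":0.0015,"dz":-0.11,"ax":0,"ay":0,"az":0.01,"jaw":0},{"dx":0.0055,"dy":0.0015,"dz":-0.11,"ax":0,"ay":0,"az":0.01,"jaw":0},{"dx":0.0055,"dy":0.0015,"dz":-0.11,"ax":0,"ay":0,"az":0.01,"jaw":0}]'
sed -i 's/place_/place2_/' look3.py; python3 look3.py
```

```text
time_s: 11.92
tool_pos: [0.4509, -0.0999, 0.0862]
eef_rot: [[-0.248, 0.969, -0.002], [0.969, 0.248, -0.003], [-0.003, -0.003, -1.0]]
ft_force: [0.2, 0.2, -0.5]
finger_gap: 0.0182
grasp_force: 62.3
11.9667 [ 0.452 -0.1    0.087] [[-0.248  0.969  0.   ]
 [ 0.969  0.248 -0.004]
 [-0.004 -0.001 -1.   ]] [-0.31   0.243  2.118 -0.006  0.779 -0.556] 0.018498320492041115
wrist marker 0.55 9353 tray-frame pct [[-0.004  0.061  0.071]
 [ 0.005  0.115  0.079]
 [ 0.014  0.152  0.08 ]] axis world [ 0.257 -0.966  0.032] in tool [-1.     0.009 -0.028]
side marker 0.74 677 tray-frame pct [[-0.004 -0.019  0.069]
 [ 0.004  0.029  0.082]
 [ 0.014  0.114  0.084]] axis world [ 0.241 -0.97  -0.025] in tool [-1.    -0.007  0.03 ]
```

```bash
python3 -m creep '[{"dx":-0.0045,"dy":-0.001,"dz":-0.01,"ax":0,"ay":0,"az":-0.004,"jaw":0},{"dx":-0.0045,"dy":-0.001,"dz":-0.02,"ax":0,"ay":0,"az":-0.004,"jaw":0},{"dx":-0.0045,"dy":-0.001,"dz":-0.03,"ax":0,"ay":0,"az":-0.004,"jaw":0},{"dx":-0.0045,"dy":-0.001,"dz":-0.038,"ax":0,"ay":0,"az":-0.004,"jaw":0},{"dx":-0.0045,"dy":-0.001,"dz":-0.04,"ax":0,"ay":0,"az":-0.004,"jaw":0},{"dx":-0.0045,"dy":-0.001,"dz":-0.04,"ax":0,"ay":0,"az":-0.004,"jaw":0}]'
python3 -m creep '[{"dx":0,"dy":0,"dz":-0.001,"ax":0,"ay":0,"az":0,"jaw":0},{"dx":0,"dy":0,"dz":-0.002,"ax":0,"ay":0,"az":0,"jaw":0},{"dx":0,"dy":0,"dz":-0.002,"ax":0,"ay":0,"az":0,"jaw":0}]'
```

```text
time_s: 12.62
tool_pos: [0.4453, -0.1014, 0.0453]
eef_rot: [[-0.242, 0.97, -0.003], [0.97, 0.242, -0.003], [-0.002, -0.004, -1.0]]
ft_force: [-0.5, -0.1, -1.5]
finger_gap: 0.0184
grasp_force: 62.3
time_s: 12.87
tool_pos: [0.4464, -0.1018, 0.0444]
eef_rot: [[-0.242, 0.97, -0.001], [0.97, 0.242, -0.004], [-0.004, -0.002, -1.0]]
ft_force: [1.3, 0.2, -1.8]
finger_gap: 0.0184
grasp_force: 62.3
```

```bash
python3 -m creep '[{"dx":0,"dy":0,"dz":-0.001,"ax":0,"ay":0,"az":0,"jaw":0},{"dx":0,"dy":0,"dz":-0.001,"ax":0,"ay":0,"az":0,"jaw":0},{"dx":0,"dy":0,"dz":-0.001,"ax":0,"ay":0,"az":0,"jaw":0}]'; python3 -m creep '[{"dx":0,"dy":0,"dz":-0.001,"ax":0,"ay":0,"az":0,"jaw":0},{"dx":0,"dy":0,"dz":-0.001,"ax":0,"ay":0,"az":0,"jaw":0},{"dx":0,"dy":0,"dz":-0.001,"ax":0,"ay":0,"az":0,"jaw":0}]'; python3 -m creep '[{"dx":0,"dy":0,"dz":-0.001,"ax":0,"ay":0,"az":0,"jaw":0},{"dx":0,"dy":0,"dz":-0.001,"ax":0,"ay":0,"az":0,"jaw":0},{"dx":0,"dy":0,"dz":-0.001,"ax":0,"ay":0,"az":0,"jaw":0}]'
```

```text
time_s: 13.12
tool_pos: [0.4463, -0.1017, 0.0434]
eef_rot: [[-0.242, 0.97, -0.001], [0.97, 0.242, -0.004], [-0.004, -0.002, -1.0]]
ft_force: [-0.7, -0.5, 0.3]
finger_gap: 0.0183
grasp_force: 62.3
time_s: 13.37
tool_pos: [0.4461, -0.1017, 0.0423]
eef_rot: [[-0.242, 0.97, -0.001], [0.97, 0.242, -0.004], [-0.003, -0.002, -1.0]]
ft_force: [0.1, -0.2, -0.9]
finger_gap: 0.0183
grasp_force: 62.3
time_s: 13.62
tool_pos: [0.4463, -0.1018, 0.0416]
eef_rot: [[-0.242, 0.97, -0.001], [0.97, 0.242, -0.004], [-0.004, -0.002, -1.0]]
ft_force: [-0.9, 0.6, 3.4]
finger_gap: 0.018
grasp_force: 62.9
```

```bash
python3 -m creep '[{"dx":0,"dy":0,"dz":-0.001,"ax":0,"ay":0,"az":0,"jaw":0},{"dx":0,"dy":0,"dz":-0.001,"ax":0,"ay":0,"az":0,"jaw":0},{"dx":0,"dy":0,"dz":-0.001,"ax":0,"ay":0,"az":0,"jaw":0}]'; sed -i 's/place2_/place3_/' look3.py; python3 look3.py
```

```text
time_s: 13.87
tool_pos: [0.4464, -0.1019, 0.0414]
eef_rot: [[-0.243, 0.97, -0.001], [0.97, 0.243, -0.004], [-0.003, -0.002, -1.0]]
ft_force: [-3.7, 0.5, 10.9]
finger_gap: 0.0184
grasp_force: 64.0
13.9167 [ 0.446 -0.102  0.041] [[-0.243  0.97  -0.001]
 [ 0.97   0.243 -0.004]
 [-0.003 -0.002 -1.   ]] [-0.317  0.328  2.138 -0.007  0.675 -0.557] 0.01813765591038531
wrist marker 0.85 9340 tray-frame pct [[-0.009  0.059  0.027]
 [ 0.     0.114  0.034]
 [ 0.009  0.151  0.036]] axis world [ 0.251 -0.968  0.022] in tool [-1.     0.009 -0.019]
side marker 0.94 549 tray-frame pct [[-0.01  -0.016  0.025]
 [-0.003  0.041  0.035]
 [ 0.006  0.121  0.037]] axis world [ 0.223 -0.975  0.003] in tool [-1.    -0.02   0.001]
```

View pics/place3_side.png

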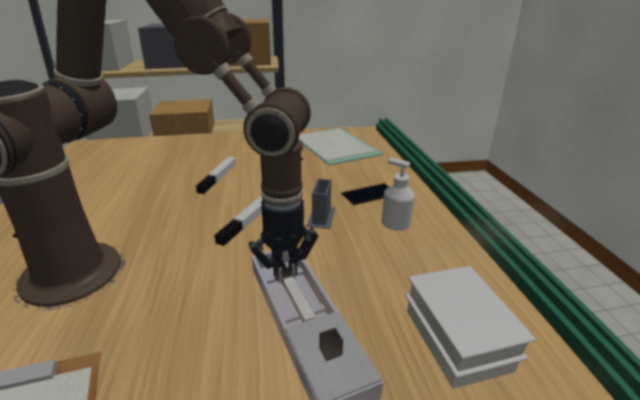

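The marker lies in the trough, barrel at about (300,298), seated at the right height with 11 N of contact. I'll open part-way and lift off.

```bash
python3 -m creep '[{"dx":0,"dy":0,"dz":0.001,"ax":0,"ay":0,"az":0,"jaw":0.45},{"dx":0,"dy":0,"dz":0.001,"ax":0,"ay":0,"az":0,"jaw":0.45},{"dx":0,"dy":0,"dz":0.001,"ax":0,"ay":0,"az":0,"jaw":0.45},{"dx":0,"dy":0,"dz":0.001,"ax":0,"ay":0,"az":0,"jaw":0.45},{"dx":0,"dy":0,"dz":0.001,"ax":0,"ay":0,"az":0,"jaw":0.45},{"dx":0,"dy":0,"dz":0.001,"ax":0,"ay":0,"az":0,"jaw":0.45}]'
python3 -m creep '[{"dx":0,"dy":0,"dz":0.01,"ax":0,"ay":0,"az":0,"jaw":0.45},{"dx":0,"dy":0,"dz":0.03,"ax":0,"ay":0,"az":0,"jaw":0.45},{"dx":0,"dy":0,"dz":0.06,"ax":0,"ay":0,"az":0,"jaw":0.45},{"dx":0,"dy":0,"dz":0.1,"ax":0,"ay":0,"az":0,"jaw":0.45},{"dx":0,"dy":0,"dz":0.14,"ax":0,"ay":0,"az":0,"jaw":0.45},{"dx":0,"dy":0,"dz":0.18,"ax":0,"ay":0,"az":0,"jaw":0.45},{"dx":0,"dy":0,"dz":0.2,"ax":0,"ay":0,"az":0,"jaw":0.45},{"dx":0,"dy":0,"dz":0.2,"ax":0,"ay":0,"az":0,"jaw":0.45}]'
sed -i 's/place3_/final_/' look3.py; python3 look3.py
```

```text
time_s: 14.57
tool_pos: [0.446, -0.1017, 0.041]
eef_rot: [[-0.242, 0.97, -0.001], [0.97, 0.242, -0.004], [-0.003, -0.002, -1.0]]
ft_force: [-0.4, 0.3, 0.1]
finger_gap: 0.0383
grasp_force: 0.0
time_s: 15.23
tool_pos: [0.45, -0.1029, 0.2483]
eef_rot: [[-0.242, 0.97, 0.012], [0.97, 0.242, -0.008], [-0.011, 0.009, -1.0]]
ft_force: [1.2, -0.2, 0.6]
finger_gap: 0.0383
grasp_force: 0.0
15.2833 [ 0.448 -0.102  0.245] [[-0.242  0.97   0.007]
 [ 0.97   0.242 -0.006]
 [-0.008  0.005 -1.   ]] [-0.317 -0.013  2.02  -0.004  1.126 -0.56 ] 0.03836472475515879
wrist marker 0.69 2889 tray-frame pct [[-0.009 -0.011  0.033]
 [-0.     0.079  0.034]
 [ 0.008  0.148  0.036]] axis world [ 0.253 -0.968  0.003] in tool [-1.     0.01   0.005]
side marker 0.6 673 tray-frame pct [[-0.011 -0.016  0.025]
 [-0.004  0.054  0.034]
 [ 0.007  0.138  0.036]] axis world [ 0.247 -0.969 -0.004] in tool [-1.     0.005  0.007]
```

View pics/final_wrist.png

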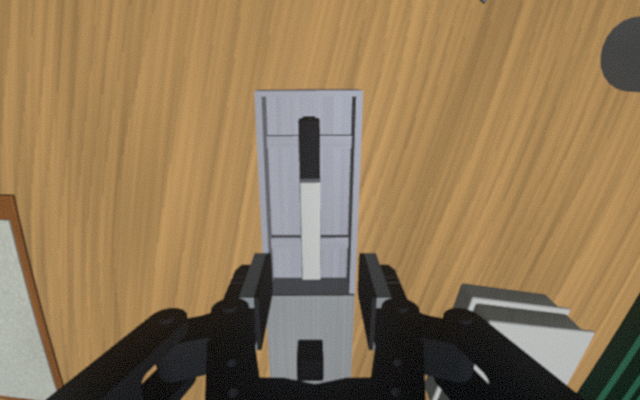

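The marker lies flat on both ribs, from (310,120) to (311,278) and centred. The cover's front edge is at the trough end (310,293) and the robot is clear.

```bash
python3 -c "
from station import arm
print(arm.job_done())"
```

```text
the job is handed in; nothing more can be done
None
```

The cover is open at its end stop, the marker from the pot lies flat and lengthwise on the tray's ribs, nothing else was disturbed as far as the pictures show, and I handed the job in at about 15 s on the robot's clock (the call gave no verdict).

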